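Sort salvaged computer parts into their trays

ROBOT

A 6-joint arm with a two-finger parallel gripper is mounted at the origin on the work surface. World frame = base frame: x ahead of the robot, y to its left, z up, the work surface at z = 0. Lengths are in m, angles in rad, forces in N, time in s.
With the tool pointing down it reaches from about 0.425 to 0.95 m from the base axis. Payload 3.5 kg.
Tool frame: the origin (TCP) lies at the very end of the fingers, on their centre line; the grasp point (between the pads) lies 19 mm behind it; z points along the fingers, y is the line along which they close (so a half turn about z gives the same grasp; the last joint's range is limited). The gripper opens to 85 mm and grips with 20 to 120 N. Pads are 22 mm wide; open, the fingers measure 114 mm over their backs; the gripper's body (76 mm by 85 mm) begins 54 mm behind the grasp point. The pads swing forward as they close: fully open they stand 13 mm farther back than shut.
Start: joints at [-1.325, 0.286, 1.577, -0, 1.279, -0.15], TCP at [0.26, -0.623, 0.231] pointing down, gripper open.
Joint ranges: [-2.77, 2.77], [-0.9, 2.22], [0.21, 2.48], [-1.53, 4.67], [0.24, 2.81], [-2.84, 2.84]. Speed limits (rad/s): [2.79, 2.79, 3.14, 3.14, 3.14, 3.14].

INTERFACE

Orientations are given as a unit quaternion [x, y, z, w].
In Python, from plant import ctrl gives the robot as it stands.
- The arm moves only by the tool carry_out, never from a script. Its argument "deltas" is one flat list of numbers, 6 for each row, row after row: the shift along the tool's x, y, z in m, then the turn, a rotation vector about the tool's x, y, z in rad. A call has 1 to 5 rows; each row is the pose to reach, as a shift and turn from the pose commanded when the call began, along the tool's axes at that moment; what a row does not reach only later rows make up. A row lasts 1/8 s, in which the tool goes at most 62.5 mm and 10.7 degrees, less where a joint would pass 70% of its speed; a pose out of reach is approached as far as the arm can. A call with a gripper value outside its range is refused whole. "grip" is the opening in per cent of the stroke, from 0 (shut) to 100 (fully open), set as the call begins (left out, the last holds). The fingers move at their own pace and stop on an object; "grip_force" is the grip in N (left out, the last holds). Time passes only in rows, so rows that repeat a pose let the fingers close. It gives the time, the measured TCP pose, the force, the opening and the grip force at its end, in the units of the state.
- ctrl.get_state(): the state, without advancing time (a new reading comes with each control period).
- ctrl.read_camera(name): name is "scene" or "top" or "wrist"; returns (picture, depth): 400x640x3 uint8, red, green, blue; 400x640 float32, m along the optical axis (not along the pixel's ray), 0 where there is no reading.
- ctrl.camera_model(name): a dict with "intrinsics" (3x3 intrinsics, pixels), "extrinsics" (4x4, takes a point from world to camera coordinates); the wrist camera has in their place "hand_eye" (4x4, takes a point from camera to tool coordinates, whose origin is the TCP and whose axes are the flange's). Camera axes: x right, y down, z forward; pixel columns grow to the right and rows downward; lengths in m; the calibration is good to about 2 mm. A picture is of the moment at which its call begins: read the wrist's pose just before it. camera_model takes no time and is no camera call.
- ctrl.sign_off(): hands the job in; it is judged then, once.
Trained networks look in the newest picture that a camera, given by its name, has taken for a name from the list of things; names that differ only in an ending like _2 or _b are one class to them, and where a whole thing is asked for, a point or a joint stands for the part that bears it (a point fixed in the world has none). Each returns a list of dicts, best first, with "score" (0 to 1); they miss things now and then, are a little off and sometimes report something else, mostly with a low value. They report only what shows in the picture. A call takes as long as a camera call. They do not tell look-alikes from the thing itself.
- ctrl.find_in(camera, query): "uv" ([column, row] in pixels, amid what is visible of it).
The state is a dict: "time": time; "qpos": joint angles; "dq": joint speeds; "joint_efforts": joint torques, N m; "eef_pos": TCP position; "tcp_rot": TCP orientation; "contact_force": force on the tool from outside, world axes, zero at the start; "wrist_torque": the same for the moment, N m; "opening": opening from 0.0 (shut) to 1.0 (fully open); "finger_force": force on a finger pad.
Only numpy, scipy, OpenCV 4.12 (cv2) and the standard library are available. Lean on these libraries where they do the work, as an engineer would, in place of code of your own. Each camera call takes 0.05 s, during which the arm holds its last target. There are 200 camera calls.

TASK

Sort the five salvaged parts on the repair mat by kind: both cooling fans into the square tray, both finned heatsinks into the long tray, and the copper coil into the round dish. Set each part down gently (no dropping) so that it lies flat on the floor of its tray, the same side up as it was found, beside and not on top of another part, and leave the phone and the multimeter where they lie.

Things in the scene. Friction and masses are not known exactly. Their poses are not given: they have to be found in the camera images.
- fan_large_center (a point): The larger cooling fan: black square plastic frame 50 x 50 mm, 20 mm high, with a grey hub and blades, lying flat on the bench. x and y are parallel to its sides; grip it across two opposite sides. 30 to 65 g. The point is its centre, half-way up; z points up.
- fan_small_center (a point): The smaller cooling fan: like the other but 40 x 40 mm, 20 mm high. 20 to 45 g. The point is its centre, half-way up; z points up.
- sink_long_center (a point): The long aluminium heatsink: 60 mm along x, 24 mm across (y), 25 mm high, on its base with upright fins that run along x; grip it across y, on the outer fins. 35 to 80 g. The point is its centre, half-way up; z points up.
- sink_short_center (a point): The short aluminium heatsink: 36 mm along x, 30 mm across (y), 20 mm high, on its base with upright fins that run along x; grip it across y, on the outer fins. 20 to 50 g. The point is its centre, half-way up; z points up.
- coil_center (a point): The coil: a copper-wound ring lying flat, 43 mm outer diameter over the windings, 18 mm bore, 18 mm high; it can be gripped across its outside in any direction. 40 to 85 g. The point is its centre, half-way up; z points up.
- square_tray: Square blue open tray, fixed to the bench: outside 148 x 148 mm, 22 mm high, walls 4 mm, so 140 x 140 mm inside; floor 4 mm thick. Origin at the centre of its underside (bench height), x and y along its sides. For the fans; the two lie side by side.
- long_tray: Long blue open tray, fixed to the bench: outside 208 mm along x and 93 mm along y, 22 mm high, walls 4 mm, so 200 x 85 mm inside; floor 4 mm thick. Origin at the centre of its underside (bench height). For the heatsinks, in any direction.
- round_dish: Round steel dish, fixed to the bench: 128 mm outside diameter, 22 mm high, wall 4 mm, so 120 mm inside; floor 4 mm thick. Origin at the centre of its underside (bench height). For the coil.
- phone: A black phone lying flat beyond the parts, 150 (x) x 72 (y) x 9 mm; origin at the centre of its underside. Not to be moved.
- multimeter: A red multimeter lying on its back beyond the parts, 150 (x) x 78 (y) x 34 mm (42 mm at its dial); origin at the centre of its underside. Not to be moved.
Mind the look-alikes: they are no part of the job. Leave any green look-alike of the part that bears sink_long_center alone. What is shaped like the part that bears fan_large_center but pink is not meant.

How it is judged:
At the end, for the whole second after the job is handed in: Both fans in the square tray, both heatsinks in the long tray, the coil in the round dish (within 42 mm of its centre): each resting on the tray floor (height within 4 mm), same side up, level to 0.12 rad, at rest (below 0.02 m/s) (x of fan_large_center in the frame of square_tray between -0.066 and 0.066 m and y of fan_large_center in the frame of square_tray between -0.066 and 0.066 m and z of fan_large_center in the frame of square_tray between 0.01 and 0.018 m and angle between each of fan_large_center, fan_small_center, sink_long_center, sink_short_center, coil_center's own z axis and vertical below 0.12 rad and linear speed of each of fan_large, fan_small, sink_long, sink_short, coil below 0.02 m/s and x of fan_small_center in the frame of square_tray between -0.066 and 0.066 m and y of fan_small_center in the frame of square_tray between -0.066 and 0.066 m and z of fan_small_center in the frame of square_tray between 0.01 and 0.018 m and x of sink_long_center in the frame of long_tray between -0.096 and 0.096 m and y of sink_long_center in the frame of long_tray between -0.0385 and 0.0385 m and z of sink_long_center in the frame of long_tray between 0.0125 and 0.0205 m and x of sink_short_center in the frame of long_tray between -0.096 and 0.096 m and y of sink_short_center in the frame of long_tray between -0.0385 and 0.0385 m and z of sink_short_center in the frame of long_tray between 0.01 and 0.018 m and horizontal distance between coil_center and round_dish below 0.042 m and z of coil_center in the frame of round_dish between 0.009 and 0.017 m); the robot touches nothing.
It fails at once if a part is dropped or flung (faster than 0.8 m/s with its centre below 50 mm) ((linear speed of fan_large above 0.8 m/s and height (world z) of fan_large_center below 0.05 m) or (linear speed of fan_small above 0.8 m/s and height (world z) of fan_small_center below 0.05 m) or (linear speed of sink_long above 0.8 m/s and height (world z) of sink_long_center below 0.05 m) or (linear speed of sink_short above 0.8 m/s and height (world z) of sink_short_center below 0.05 m) or (linear speed of coil above 0.8 m/s and height (world z) of coil_center below 0.05 m)).
It fails at once if the phone or the multimeter is moved by more than 15 mm (distance of any of phone, multimeter from where it was at the start of the episode above 0.015 m).
It also fails if it takes over 120 s, if anything falls off the work surface, if the arm or the gripper's body presses on something with over 40 N, if the wrist force passes 120 N, or if a joint passes its speed limit or range.

## Working session

There is one attempt and no reset: what is moved stays moved. The work goes in short steps, Python scripts to look and compute and a tool call to move; the robot and the scene stay as the last step left them, time stands still between calls to the robot, and variables do not carry over. Pictures are saved under pics/ and viewed, at most 14 in all, crops included, and the job is handed in when it is done.

Besides the shell and the picture viewer there is one more tool, called after "Emit:" as name(argument=value, ...), one argument or row to a line, values as JSON. carry_out: Moves the arm, as the interface text tells. Its arguments: {"type":"object","properties":{"deltas":{"type":"array"},"grip":{"type":"number"},"grip_force":{"type":"number"}},"required":["deltas"]}

```bash
mkdir -p pics; ls; python3 - <<'E'
from plant import ctrl
import cv2,numpy as np
s=ctrl.get_state();print(s)
for n in("top","scene"):
    p,d=ctrl.read_camera(n);cv2.imwrite(f"pics/{n}0.png",p[:,:,::-1]);np.savez(f"pics/{n}0.npz",p=p,d=d);m=ctrl.camera_model(n);print(n,m)
print(ctrl.camera_model("wrist"))
for q in["fan_large_center","fan_small_center","sink_long_center","sink_short_center","coil_center","square_tray","long_tray","round_dish","phone","multimeter"]:
    print(q,[(np.round(r["uv"]).tolist(),round(r["score"],2)) for r in ctrl.find_in("top",q)])
E
```

```text
pics
{'time': 0.0, 'qpos': array([-1.32498900e+00,  2.87173310e-01,  1.57818508e+00, -1.99498592e-05,
        1.27859575e+00, -1.50023422e-01]), 'dq': array([ 0.00077368, -0.00095003, -0.00131191, -0.00020445,  0.00117197,
       -0.00146284]), 'joint_efforts': array([ 9.25351947e-05, -4.05981982e+01, -2.92628556e+01, -1.66676573e-04,
        5.83234476e-03, -7.15332988e-06]), 'eef_pos': array([ 0.26010883, -0.62215565,  0.2299377 ]), 'tcp_rot': array([ 9.80477348e-01,  1.96628522e-01, -6.60643143e-05, -1.17893351e-03]), 'contact_force': array([-0.06386777, -0.90560468, -0.19562969]), 'wrist_torque': array([ 0.01091549,  0.01129656, -0.03396032]), 'finger_force': 0.0, 'opening': 1.0065770957083768}
top {'intrinsics': array([[460.40092737,   0.        , 317.39964822],
       [  0.        , 460.40092737, 201.51575898],
       [  0.        ,   0.        ,   1.        ]]), 'extrinsics': array([[ 0.00951608, -0.9999331 ,  0.0065758 ,  0.00618375],
       [-0.97810967, -0.01067504, -0.20781605,  0.55745336],
       [ 0.20787234, -0.00445426, -0.97814582,  1.15922358],
       [ 0.        , 
[... 753 characters left out ...]
 9.99999949e-01, -1.57938387e-04, -2.77882261e-04,
         2.56980403e-04],
       [ 2.16678098e-04, -3.04159319e-01,  9.52621153e-01,
        -1.43323616e-01],
       [ 0.00000000e+00,  0.00000000e+00,  0.00000000e+00,
         1.00000000e+00]])}
fan_large_center [([278.0, 244.0], 0.89)]
fan_small_center [([254.0, 204.0], 0.74)]
sink_long_center [([403.0, 242.0], 0.8), ([381.0, 196.0], 0.65), ([366.0, 247.0], 0.37)]
sink_short_center [([321.0, 253.0], 0.66)]
coil_center [([365.0, 247.0], 0.68)]
square_tray [([192.0, 235.0], 0.96)]
long_tray [([316.0, 174.0], 0.73)]
round_dish [([454.0, 241.0], 0.77)]
phone [([414.0, 152.0], 0.59)]
multimeter [([232.0, 153.0], 0.97), ([324.0, 251.0], 0.66)]
```

```bash
python3 - <<'E'
import cv2
a=cv2.imread("pics/top0.png")[110:300,120:520]
cv2.imwrite("pics/top0c.png",cv2.resize(a,(800,380),interpolation=cv2.INTER_CUBIC))
E
```

```text
(no output)
```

View pics/top0c.png

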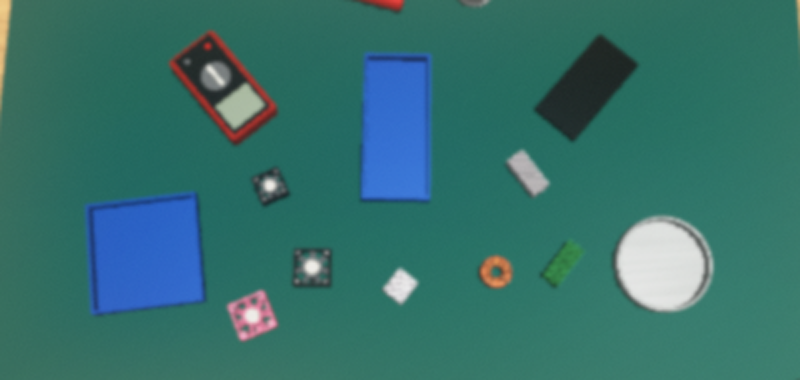

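View pics/scene0.png

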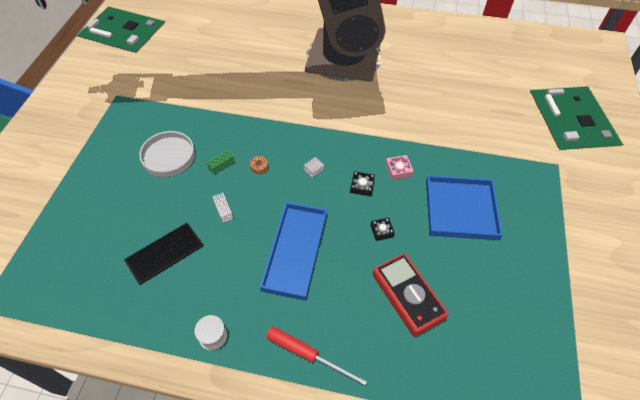

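The top crop shows these candidates, in full-picture pixels:
- **Large fan:** black at (276,243). The pink look-alike is at (246,267).
- **Small fan:** (255,203).
- **Long sink:** grey at (383,196). The green look-alike is at (401,241).
- **Short sink:** (320,253).
- **Coil:** (368,246).

I choose the black fans and the grey sink. Next I measure positions.

```bash
cat > h.py <<'E'
import numpy as np,cv2
def world(d,K,E):
    v,u=np.mgrid[:d.shape[0],:d.shape[1]]
    c=np.stack([(u-K[0,2])/K[0,0]*d,(v-K[1,2])/K[1,1]*d,d],-1)
    return (c-E[:3,3])@E[:3,:3]      # E world->cam
def rect(P):
    (c,s,a)=cv2.minAreaRect(P[:,:2].astype(np.float32)*1000)
    return np.round(c,1),np.round(s,1),round(a,1)
E
python3 - <<'E'
from h import *
from plant import ctrl
z=np.load("pics/top0.npz");m=ctrl.camera_model("top")
W=world(z["d"],m["intrinsics"],m["extrinsics"])
H=W[...,2]; print("bench z",np.median(H[280:300,300:400]))
for n,(u,v),r,hl,hh in[("fanL",(276,243),22,.013,.03),("fanS",(255,203),18,.013,.03),("sinkL",(383,196),18,.015,.035),("green",(401,241),18,.015,.035),("sinkS",(320,253),16,.012,.03),("coil",(368,246),14,.010,.03),("sq",(192,235),42,.012,.03),("long",(318,174),45,.012,.03),("dish",(452,242),34,.012,.03),("pink",(246,267),16,.012,.03),("phone",(413,154),34,.005,.02),("meter",(232,153),34,.015,.06)]:
    mk=((H>hl)&(H<hh)).astype(np.uint8)
    k,l=cv2.connectedComponents(mk,connectivity=8)
    sub=np.zeros_like(mk);sub[v-r:v+r,u-r:u+r]=1
    ids=l[(sub>0)&(mk>0)]
    if not len(ids):print(n,"none");continue
    i=np.bincount(ids).argmax();P=W[l==i]
    print(n,len(P),*rect(P),"zmed",np.round(np.median(P[:,2])*1000,1))
E
```

```text
bench z 0.001524955030583451
fanL 243 [450.7 122.2] [49.7 49.4] 89.9 zmed 19.0
fanS 173 [561.8 183. ] [41.5 40. ] 25.3 zmed 18.9
sinkL 205 [ 582.4 -168.9] [60.2 26. ] 36.3 zmed 23.9
green 140 [ 459.4 -214.6] [24. 59.] 52.3 zmed 25.3
sinkS 87 [426.9   3.6] [29.9 35.5] 52.4 zmed 19.9
coil 175 [ 446.4 -124.8] [39.4 41.4] 44.9 zmed 19.1
sq 495 [468.1 348. ] [149.3 150.3] 7.6 zmed 21.2
long 343 [647.8  10.9] [ 92.8 208.8] 89.6 zmed 21.9
dish 326 [ 460.3 -349.9] [126.6 127.6] 42.1 zmed 21.2
pink 257 [385.5 199.9] [50.  50.5] 24.0 zmed 19.0
phone 1272 [ 714.6 -256.9] [ 79.5 155. ] 49.5 zmed 10.0
meter 1498 [700.3 252.1] [150.6  78.2] 40.3 zmed 34.9
```

```bash
cat > plan.py <<'E'
# usage: plan.py x,y,z,phi(start; mm,deg) then waypoints ; prints rows in tool frame of call start
import sys,math
import numpy as np
P=[np.array(list(map(float,a.split(","))))for a in sys.argv[1:]]
step=45.
cur=P[0].copy();
for t in P[1:]:
    d=t-cur; n=max(1,math.ceil(max(np.linalg.norm(d[:3])/step,abs(d[3])/9)))
    pts=[cur+d*k/n for k in range(1,n+1)]
    while pts:
        ch,pts=pts[:5],pts[5:]; c,s=math.cos(math.radians(cur[3])),math.sin(math.radians(cur[3]))
        out=[];base=cur.copy()
        for p in ch:
            e=p-base; r=np.round([(c*e[0]+s*e[1])/1000,(s*e[0]-c*e[1])/1000,-e[2]/1000,-math.radians(e[3])],3)
            out+= [r[0],r[1],r[2],0,0,r[3]]
        x,y,z,w=r*[1000,1000,1000,1]
        cur=base+[c*x+s*y,s*x-c*y,-z,-math.degrees(w)]
        print([float("%g"%v) for v in out])
    print("  ->",np.round(cur,1).tolist(),"q6~",round(math.degrees(math.atan2(cur[1],cur[0]))+90-cur[3]))
E
python3 plan.py 260,-623,231,22.7 446,-125,130,90
```

```text
[0.028, -0.03, 0.008, 0.0, 0.0, -0.09, 0.056, -0.06, 0.016, 0.0, 0.0, -0.181, 0.084, -0.089, 0.023, 0.0, 0.0, -0.271, 0.112, -0.119, 0.031, 0.0, 0.0, -0.361, 0.14, -0.149, 0.039, 0.0, 0.0, -0.452]
[0.038, -0.015, 0.008, 0.0, 0.0, -0.09, 0.076, -0.029, 0.015, 0.0, 0.0, -0.18, 0.115, -0.044, 0.023, 0.0, 0.0, -0.271, 0.153, -0.059, 0.031, 0.0, 0.0, -0.361, 0.191, -0.073, 0.039, 0.0, 0.0, -0.452]
[0.041, 0.003, 0.007, 0.0, 0.0, -0.09, 0.081, 0.007, 0.015, 0.0, 0.0, -0.18, 0.122, 0.01, 0.023, 0.0, 0.0, -0.271]
  -> [445.5, -125.1, 130.0, 90.0] q6~ -16
```

Emit:
carry_out(
  deltas=[0.028,-0.03,0.008,0,0,-0.09,0.056,-0.06,0.016,0,0,-0.181,0.084,-0.089,0.023,0,0,-0.271,0.112,-0.119,0.031,0,0,-0.361,0.14,-0.149,0.039,0,0,-0.452],
)

```text
time: 1.23
eef_pos: [0.3324, -0.4302, 0.1924]
tcp_rot: [0.911, 0.413, 0.0, 0.0]
contact_force: [0.9, 0.7, 0.6]
opening: 0.998
finger_force: 0.0
```

Emit:
carry_out(
  deltas=[0.038,-0.015,0.008,0,0,-0.09,0.076,-0.029,0.015,0,0,-0.18,0.115,-0.044,0.023,0,0,-0.271,0.153,-0.059,0.031,0,0,-0.361,0.191,-0.073,0.039,0,0,-0.452],
)

```text
time: 1.85
eef_pos: [0.404, -0.2387, 0.1535]
tcp_rot: [0.795, 0.606, 0.0, 0.0]
contact_force: [0.1, -0.9, 1.2]
opening: 0.998
finger_force: 0.0
```

Emit:
carry_out(
  deltas=[0.041,0.003,0.007,0,0,-0.09,0.081,0.007,0.015,0,0,-0.18,0.122,0.01,0.023,0,0,-0.271,0.122,0.01,0.023,0,0,-0.271],
)

```text
time: 2.35
eef_pos: [0.4459, -0.1227, 0.1297]
tcp_rot: [0.706, 0.709, -0.0, -0.001]
contact_force: [0.0, -0.4, 0.5]
opening: 0.998
finger_force: 0.0
```

```bash
cat >> h.py <<'E'
def wrist(name,hmin=.011,hmax=.03):
    from plant import ctrl
    from scipy.spatial.transform import Rotation as R
    s=ctrl.get_state();p,d=ctrl.read_camera("wrist");m=ctrl.camera_model("wrist")
    cv2.imwrite(f"pics/{name}.png",p[:,:,::-1])
    T=np.eye(4);T[:3,:3]=R.from_quat(s["tcp_rot"]).as_matrix();T[:3,3]=s["eef_pos"]
    W=world(d,m["intrinsics"],np.linalg.inv(T@m["hand_eye"]));H=W[...,2]
    x=T[:3,0];print("t",round(s["time"],2),"tcp",np.round(s["eef_pos"]*1000,1),"phi",round(np.degrees(np.arctan2(x[1],x[0])),1),"F",np.round(s["contact_force"],1),"open",round(s["opening"],2))
    k,l,st,_=cv2.connectedComponentsWithStats(((H>hmin)&(H<hmax)&(d>0)).astype(np.uint8))
    for i in range(1,k):
        if st[i,4]>150:
            P=W[l==i];print("px",st[i,:4]+0,*rect(P),"z",np.round(np.percentile(P[:,2],[50,90])*1000,1),p[l==i].mean(0).astype(int))
E
python3 -c "
from h import *
wrist('w1')"
```

```text
t 2.35 tcp [ 445.9 -122.7  129.7] phi 90.2 F [ 0.  -0.4  0.5] open 1.0
px [291   1  41  39] [436.8  14.3] [ 2.4 36. ] 52.6 z [20.2 21.5] [196 195 195]
px [447   0 193  95] [610.2 -30.7] [ 59.9 165.7] 66.8 z [22.6 23.7] [ 50  93 173]
px [287   7  41  39] [434.   10.5] [ 2.3 36.1] 52.5 z [20.2 21.5] [202 201 200]
px [284  13  40  37] [431.3   6.9] [ 2.5 35.9] 52.6 z [20.2 21.5] [208 206 206]
px [280  18  41  37] [428.3   3.2] [ 2.2 36. ] 52.6 z [20.4 21.5] [194 193 193]
px [276  24  41  37] [425.5  -0.5] [ 2.2 36.3] 52.4 z [20.3 21.5] [145 143 143]
px [273  30  40  36] [422.5  -4. ] [ 2.2 36.5] 52.9 z [20.5 21.6] [147 144 145]
px [269  35  41  36] [419.8  -7.8] [ 2.1 36.1] 52.5 z [20.5 21.6] [145 144 144]
px [302 175  49  49] [ 448.2 -124.2] [41.7 41.7] 68.4 z [19.1 20.5] [123  79  54]
px [436 217  78  61] [ 584.1 -169.6] [60.4 25.9] 36.7 z [24.6 26.2] [174 172 172]
px [307 260  65  59] [ 461.4 -215.5] [25.2 61.1] 52.0 z [24.3 26.1] [ 55 121  69]
px [302 344  70  14] [ 460.7 -292. ] [73.6 12.9] 0.9 z [17.3 22.6] [123 125 124]
```

View pics/w1.png

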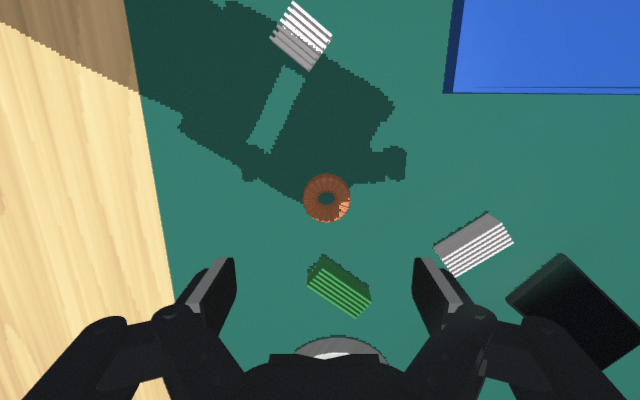

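The wrist view shows the coil at (327,198), the green look-alike at (339,287), the grey long sink at (474,243) and the short sink at (300,36). The fin directions and sizes match the description.

```bash
python3 plan.py 445.5,-125.1,130,90 447.5,-124.5,1,90 447.5,-124.5,80,90 460.3,-350,80,75 460.3,-350,6,75 460.3,-350,100,75
```

```text
[0.0, 0.001, 0.043, 0.0, 0.0, -0.0, 0.0, 0.001, 0.086, 0.0, 0.0, -0.0, 0.001, 0.002, 0.129, 0.0, 0.0, -0.0]
  -> [447.5, -124.1, 1.0, 90.0] q6~ -15
[-0.0, 0.0, -0.04, 0.0, 0.0, -0.0, -0.0, 0.0, -0.079, 0.0, 0.0, -0.0]
  -> [447.5, -124.1, 80.0, 90.0] q6~ -15
[-0.038, 0.002, -0.0, 0.0, 0.0, 0.044, -0.075, 0.004, -0.0, 0.0, 0.0, 0.087, -0.113, 0.006, -0.0, 0.0, 0.0, 0.131, -0.151, 0.009, -0.0, 0.0, 0.0, 0.175, -0.188, 0.011, -0.0, 0.0, 0.0, 0.218]
[-0.037, 0.01, -0.0, 0.0, 0.0, 0.044]
  -> [460.3, -350.4, 80.0, 75.0] q6~ -22
[0.0, -0.0, 0.037, 0.0, 0.0, -0.0, 0.0, -0.0, 0.074, 0.0, 0.0, -0.0]
  -> [460.3, -350.4, 6.0, 75.0] q6~ -22
[0.0, -0.0, -0.031, 0.0, 0.0, -0.0, 0.0, -0.0, -0.063, 0.0, 0.0, -0.0, 0.0, -0.0, -0.094, 0.0, 0.0, -0.0]
  -> [460.3, -350.4, 100.0, 75.0] q6~ -22
```

Emit:
carry_out(
  deltas=[0,0.001,0.043,0,0,0,0.001,0.001,0.086,0,0,0,0.001,0.002,0.115,0,0,0,0.001,0.002,0.129,0,0,0,0.001,0.002,0.129,0,0,0],
  grip=72,
)

```text
time: 3.02
eef_pos: [0.4476, -0.1245, 0.001]
tcp_rot: [0.708, 0.707, -0.0, -0.001]
contact_force: [0.2, -0.1, -0.3]
opening: 0.717
finger_force: 0.0
```

Emit:
carry_out(
  deltas=[0,0,0,0,0,0,0,0,0,0,0,0,0,0,0,0,0,0,0,0,0,0,0,0,0,0,0,0,0,0],
  grip=30,
  grip_force=40,
)

```text
time: 3.65
eef_pos: [0.4492, -0.1248, 0.0031]
tcp_rot: [0.707, 0.707, 0.0, 0.002]
contact_force: [-1.0, -1.9, 6.4]
opening: 0.475
finger_force: 40.5
```

Emit:
carry_out(
  deltas=[0,0,-0.02,0,0,0,0,0,-0.05,0,0,0,0,0,-0.079,0,0,0,0,0,-0.079,0,0,0],
)

```text
time: 4.15
eef_pos: [0.4499, -0.1248, 0.083]
tcp_rot: [0.707, 0.707, 0.001, 0.003]
contact_force: [-0.3, -0.2, -0.2]
opening: 0.479
finger_force: 40.7
```

Emit:
carry_out(
  deltas=[-0.025,0.002,0,0,0,0.044,-0.065,0.004,0,0,0,0.087,-0.105,0.006,0,0,0,0.131,-0.15,0.009,0,0,0,0.175,-0.188,0.011,0,0,0,0.218],
)

```text
time: 4.78
eef_pos: [0.4583, -0.3129, 0.0787]
tcp_rot: [0.78, 0.625, -0.0, -0.001]
contact_force: [0.6, 0.1, -0.6]
opening: 0.472
finger_force: 40.7
```

Emit:
carry_out(
  deltas=[-0.02,0.005,0,0,0,0.044,-0.037,0.01,0,0,0,0.044,-0.037,0.01,0,0,0,0.044],
)

```text
time: 5.15
eef_pos: [0.4607, -0.3505, 0.08]
tcp_rot: [0.794, 0.609, 0.0, -0.0]
contact_force: [1.0, 0.7, -0.0]
opening: 0.479
finger_force: 40.7
```

Emit:
carry_out(
  deltas=[0,0,0.03,0,0,0,0,0,0.055,0,0,0,0,0,0.068,0,0,0,0,0,0.0725,0,0,0,0,0,0.0725,0,0,0],
)

```text
time: 5.78
eef_pos: [0.4612, -0.3503, 0.0085]
tcp_rot: [0.793, 0.609, 0.0, 0.001]
contact_force: [-0.0, 0.0, -0.1]
opening: 0.478
finger_force: 40.7
```

Emit:
carry_out(
  deltas=[0,0,0.001,0,0,0,0,0,0.002,0,0,0,0,0,0.002,0,0,0],
)

```text
time: 6.15
eef_pos: [0.4613, -0.3508, 0.0072]
tcp_rot: [0.793, 0.609, 0.0, 0.001]
contact_force: [-1.1, 1.3, 5.5]
opening: 0.474
finger_force: 41.1
```

Emit:
carry_out(
  deltas=[0,0,-0.001,0,0,0,0,0,-0.001,0,0,0,0,0,-0.001,0,0,0,0,0,-0.001,0,0,0],
  grip=66,
)

```text
time: 6.65
eef_pos: [0.4606, -0.3501, 0.0066]
tcp_rot: [0.793, 0.609, -0.0, -0.0]
contact_force: [-0.0, -1.0, -0.5]
opening: 0.663
finger_force: 0.0
```

Emit:
carry_out(
  deltas=[0,0,-0.02,0,0,0,0,0,-0.055,0,0,0,0,0,-0.094,0,0,0],
)

```text
time: 7.02
eef_pos: [0.4607, -0.3502, 0.1028]
tcp_rot: [0.793, 0.609, 0.0, 0.0]
contact_force: [0.5, -0.2, -1.0]
opening: 0.663
finger_force: 0.0
```

```bash
python3 -c "
from h import *
wrist('w2')"; python3 plan.py 460.3,-350.4,100.5,75 584,-169.5,80,36.5 584,-169.5,4,36.5 584,-169.5,90,36.5 700,11,90,90 700,11,8,90 700,11,90,90
```

```text
t 7.03 tcp [ 460.7 -350.2  102.8] phi 75.0 F [ 0.5 -0.2 -1. ] open 0.66
px [219   0 101  60] [ 461.2 -215.5] [24.4 60.5] 52.3 z [24.7 26.4] [ 54 114  66]
px [242 125 165 157] [ 461.6 -350.4] [126.7 126.6] 38.4 z [21.9 23.2] [140 143 141]
px [297 181  55  55] [ 461.9 -350.6] [41.9 41.9] 10.4 z [23.  24.4] [131  84  59]
[0.041, 0.015, 0.004, 0.0, 0.0, 0.134, 0.083, 0.029, 0.008, 0.0, 0.0, 0.269, 0.124, 0.044, 0.012, 0.0, 0.0, 0.403, 0.165, 0.058, 0.016, 0.0, 0.0, 0.538, 0.207, 0.073, 0.02, 0.0, 0.0, 0.672]
  -> [584.4, -169.3, 80.5, 36.5] q6~ 37
[-0.0, -0.0, 0.038, 0.0, 0.0, -0.0, -0.0, -0.0, 0.076, 0.0, 0.0, -0.0]
  -> [584.4, -169.3, 4.5, 36.5] q6~ 37
[-0.0, -0.0, -0.043, 0.0, 0.0, -0.0, -0.0, -0.0, -0.086, 0.0, 0.0, -0.0]
  -> [584.4, -169.3, 90.5, 36.5] q6~ 37
[0.033, -0.013, 0.0, 0.0, 0.0, -0.156, 0.067, -0.025, 0.0, 0.0, 0.0, -0.311, 0.1, -0.038, 0.0, 0.0, 0.0, -0.467, 0.133, -0.051, 0.0, 0.0, 0.0, -0.623, 0.167, -0.064, 0.0, 0.0, 0.0, -0.778]
[0.032, 0.015, 0.0, 0.0, 0.0, -0.156]
  -> [700.4, 10.7, 90.5, 90.0] q6~ 1
[0.0, -0.0, 0.041, 0.0, 0.0, 0.0, 0.0, -0.0, 0.082, 0.0, 0.0, 0.0]
  -> [700.4, 10.7, 8.5, 90.0] q6~ 1
[0.0, -0.0, -0.041, 0.0, 0.0, 0.0, 0.0, -0.0, -0.082, 0.0, 0.0, 0.0]
  -> [700.4, 10.7, 90.5, 90.0] q6~ 1
```

Coil is flat in the dish at (462,-351). Next is the long sink.

Emit:
carry_out(
  deltas=[0.041,0.015,0.004,0,0,0.134,0.083,0.029,0.008,0,0,0.269,0.124,0.044,0.012,0,0,0.403,0.165,0.058,0.016,0,0,0.538,0.207,0.073,0.02,0,0,0.672],
)

```text
time: 7.7
eef_pos: [0.586, -0.1682, 0.0823]
tcp_rot: [0.95, 0.311, 0.001, 0.001]
contact_force: [0.7, -0.9, -0.5]
opening: 0.661
finger_force: 0.0
```

Emit:
carry_out(
  deltas=[0,0,0,0,0,0,0,0,0.03,0,0,0,0,0,0.06,0,0,0,0,0,0.075,0,0,0,0,0,0.075,0,0,0],
)

```text
time: 8.32
eef_pos: [0.5839, -0.1696, 0.0052]
tcp_rot: [0.95, 0.313, -0.001, -0.001]
contact_force: [-0.8, 0.7, 0.1]
opening: 0.659
finger_force: 0.0
```

Emit:
carry_out(
  deltas=[0,0,0,0,0,0,0,0,0,0,0,0,0,0,0,0,0,0,0,0,0,0,0,0,0,0,0,0,0,0],
  grip=10,
)

```text
time: 8.95
eef_pos: [0.5861, -0.1699, 0.0076]
tcp_rot: [0.95, 0.313, 0.001, 0.001]
contact_force: [-1.2, 0.2, 6.3]
opening: 0.271
finger_force: 41.1
```

Emit:
carry_out(
  deltas=[0,0,-0.02,0,0,0,0,0,-0.055,0,0,0,0,0,-0.085,0,0,0,0,0,-0.085,0,0,0],
)

```text
time: 9.45
eef_pos: [0.5868, -0.17, 0.0947]
tcp_rot: [0.95, 0.313, 0.003, 0.002]
contact_force: [-0.1, -0.3, -0.5]
opening: 0.269
finger_force: 40.3
```

Emit:
carry_out(
  deltas=[0.025,-0.01,0,0,0,-0.13,0.06,-0.023,0,0,0,-0.29,0.095,-0.036,0,0,0,-0.45,0.133,-0.051,0,0,0,-0.623,0.167,-0.064,0,0,0,-0.778],
)

```text
time: 10.07
eef_pos: [0.6804, -0.017, 0.0888]
tcp_rot: [0.758, 0.652, -0.001, -0.001]
contact_force: [-0.3, 0.1, 0.1]
opening: 0.272
finger_force: 40.3
```

Emit:
carry_out(
  deltas=[0.02,0.008,0,0,0,-0.1,0.032,0.015,0,0,0,-0.156,0.032,0.015,0,0,0,-0.156],
)

```text
time: 10.45
eef_pos: [0.7, 0.0118, 0.089]
tcp_rot: [0.707, 0.707, -0.001, -0.001]
contact_force: [0.9, -0.4, -0.0]
opening: 0.271
finger_force: 40.3
```

Emit:
carry_out(
  deltas=[0,0,0.03,0,0,0,0,0,0.06,0,0,0,0,0,0.073,0,0,0,0,0,0.077,0,0,0,0,0,0.077,0,0,0],
)

```text
time: 11.08
eef_pos: [0.7013, 0.0105, 0.0146]
tcp_rot: [0.707, 0.707, 0.0, 0.0]
contact_force: [-0.7, -0.3, -0.4]
opening: 0.27
finger_force: 40.3
```

Emit:
carry_out(
  deltas=[0,0,0.001,0,0,0,0,0,0.002,0,0,0,0,0,0.002,0,0,0],
)

```text
time: 11.45
eef_pos: [0.701, 0.0108, 0.0122]
tcp_rot: [0.707, 0.707, 0.0, 0.0]
contact_force: [-0.1, 0.0, -0.9]
opening: 0.269
finger_force: 40.3
```

Emit:
carry_out(
  deltas=[0,0,0.001,0,0,0,0,0,0.0015,0,0,0,0,0,0.002,0,0,0,0,0,0.002,0,0,0],
)

```text
time: 11.95
eef_pos: [0.7011, 0.0108, 0.0116]
tcp_rot: [0.707, 0.707, -0.0, 0.0]
contact_force: [-3.0, 0.2, 7.3]
opening: 0.273
finger_force: 41.3
```

Emit:
carry_out(
  deltas=[0,0,0,0,0,0,0,0,-0.001,0,0,0,0,0,-0.001,0,0,0,0,0,-0.001,0,0,0],
  grip=52,
)

```text
time: 12.45
eef_pos: [0.7007, 0.0108, 0.0105]
tcp_rot: [0.707, 0.707, -0.0, -0.0]
contact_force: [-0.9, -0.7, -0.4]
opening: 0.516
finger_force: 0.0
```

Emit:
carry_out(
  deltas=[0,0,-0.02,0,0,0,0,0,-0.05,0,0,0,0,0,-0.085,0,0,0,0,0,-0.085,0,0,0],
)

```text
time: 12.95
eef_pos: [0.7042, 0.0105, 0.1022]
tcp_rot: [0.707, 0.707, 0.003, 0.004]
contact_force: [-0.4, -0.2, 0.5]
opening: 0.52
finger_force: 0.0
```

```bash
python3 -c "
from h import *
wrist('w3',hmax=.035)"; python3 plan.py 700.4,10.7,95.5,90 429,3.4,90,142.4 429,3.4,4,142.4 429,3.4,90,142.4 600,11,90,90
```

```text
t 12.95 tcp [704.2  10.5 102.2] phi 90.0 F [-0.4 -0.2  0.5] open 0.52
px [469   0 117 219] [852.8  79.1] [155.9  23. ] 74.4 z [23.2 26.3] [212  95  90]
px [103 147 287 117] [649.2  10.4] [ 94.  209.3] 89.8 z [21.9 23.3] [ 45  82 147]
px [302 170   5  81] [690.7   9.3] [ 2.1 59.8] 0.0 z [29.2 30.3] [161 161 166]
px [308 171   5  80] [695.2   9.1] [60.4  2.3] 90.0 z [29.5 30.3] [177 175 176]
px [313 171   6  80] [699.2   9.1] [ 3.2 60. ] 0.8 z [29.4 30.4] [178 175 176]
px [319 170   6  81] [704.2   9.3] [ 3.7 59.7] 0.8 z [29.6 30.4] [178 175 176]
px [325 171   5  80] [708.5   9.1] [ 3.1 60.3] 0.8 z [29.6 30.4] [174 171 172]
px [331 171   4  80] [712.6   9. ] [ 2.1 60.3] 0.2 z [29.4 30.4] [168 167 170]
px [281 252  86  12] [705.7 -34.1] [ 5.7 72.4] 89.7 z [21.1 23.1] [ 56  97 166]
px [479 299  39  18] [860.8 -81.7] [ 6.4 28.8] 87.4 z [21.4 29.4] [114 117 114]
[-0.001, -0.039, 0.001, 0.0, 0.0, -0.131, -0.002, -0.078, 0.002, 0.0, 0.0, -0.261, -0.003, -0.116, 0.002, 0.0, 0.0, -0.392, -0.004, -0.155, 0.003, 0.0, 0.0, -0.523, -0.005, -0.194, 0.004, 0.0, 0.0, -0.653]
[0.022, -0.031, 0.001, 0.0, 0.0, -0.131, 0.045, -0.063, 0.002, 0.0, 0.0, -0.262]
  -> [429.0, 3.2, 89.5, 142.4] q6~ -52
[0.0, 0.0, 0.043, 0.0, 0.0, 0.0, 0.0, 0.0, 0.086, 0.0, 0.0, 0.0]
  -> [429.0, 3.2, 3.5, 142.4] q6~ -52
[0.0, 0.0, -0.043, 0.0, 0.0, 0.0, 0.0, 0.0, -0.086, 0.0, 0.0, 0.0]
  -> [429.0, 3.2, 89.5, 142.4] q6~ -52
[-0.022, 0.018, -0.0, 0.0, 0.0, 0.153, -0.044, 0.037, -0.0, 0.0, 0.0, 0.305, -0.065, 0.055, -0.0, 0.0, 0.0, 0.458, -0.087, 0.074, -0.0, 0.0, 0.0, 0.61, -0.109, 0.092, -0.0, 0.0, 0.0, 0.762]
[-0.003, 0.028, -0.0, 0.0, 0.0, 0.153]
  -> [599.6, 10.9, 89.5, 90.0] q6~ 1
```

Long sink is flat in the tray at (702,9). Next is the short sink.

Emit:
carry_out(
  deltas=[-0.001,-0.039,0.001,0,0,-0.131,-0.002,-0.078,0.002,0,0,-0.261,-0.003,-0.116,0.002,0,0,-0.392,-0.004,-0.155,0.003,0,0,-0.523,-0.005,-0.194,0.004,0,0,-0.653],
  grip=64,
)

```text
time: 13.62
eef_pos: [0.5046, 0.006, 0.0906]
tcp_rot: [0.441, 0.897, -0.0, -0.001]
contact_force: [0.8, -0.6, 0.5]
opening: 0.64
finger_force: 0.0
```

Emit:
carry_out(
  deltas=[0.022,-0.031,0.001,0,0,-0.131,0.045,-0.063,0.002,0,0,-0.262,0.045,-0.063,0.002,0,0,-0.262],
)

```text
time: 14.0
eef_pos: [0.4257, 0.004, 0.0878]
tcp_rot: [0.322, 0.947, -0.0, -0.002]
contact_force: [0.8, 0.0, -0.3]
opening: 0.638
finger_force: 0.0
```

Emit:
carry_out(
  deltas=[0,0,0.03,0,0,0,0,0,0.06,0,0,0,0,0,0.08,0,0,0,0,0,0.086,0,0,0,0,0,0.086,0,0,0],
)

```text
time: 14.62
eef_pos: [0.4298, 0.0033, 0.0037]
tcp_rot: [0.322, 0.947, -0.0, -0.0]
contact_force: [0.6, -0.5, 0.5]
opening: 0.643
finger_force: 0.0
```

Emit:
carry_out(
  deltas=[0,0,0,0,0,0,0,0,0,0,0,0,0,0,0,0,0,0,0,0,0,0,0,0,0,0,0,0,0,0],
  grip=15,
)

```text
time: 15.25
eef_pos: [0.4306, 0.003, 0.0049]
tcp_rot: [0.322, 0.947, 0.0, 0.001]
contact_force: [0.2, -0.4, 7.5]
opening: 0.343
finger_force: 40.4
```

Emit:
carry_out(
  deltas=[0,0,-0.02,0,0,0,0,0,-0.055,0,0,0,0,0,-0.086,0,0,0,0,0,-0.086,0,0,0],
)

```text
time: 15.75
eef_pos: [0.4311, 0.003, 0.092]
tcp_rot: [0.322, 0.947, 0.0, 0.003]
contact_force: [0.0, 0.5, -0.6]
opening: 0.342
finger_force: 39.7
```

Emit:
carry_out(
  deltas=[-0.015,0.012,0,0,0,0.12,-0.037,0.032,0,0,0,0.28,-0.06,0.052,0,0,0,0.44,-0.085,0.072,0,0,0,0.6,-0.109,0.092,0,0,0,0.762],
)

```text
time: 16.38
eef_pos: [0.5715, 0.01, 0.0874]
tcp_rot: [0.653, 0.757, -0.001, -0.002]
contact_force: [0.0, 0.2, -0.7]
opening: 0.342
finger_force: 39.7
```

Emit:
carry_out(
  deltas=[-0.002,0.018,0,0,0,0.1,-0.003,0.028,0,0,0,0.153,-0.003,0.028,0,0,0,0.153],
)

```text
time: 16.75
eef_pos: [0.5992, 0.0112, 0.0877]
tcp_rot: [0.707, 0.707, -0.001, -0.001]
contact_force: [-0.4, 1.0, -0.6]
opening: 0.338
finger_force: 39.7
```

Emit:
carry_out(
  deltas=[0,0,0.03,0,0,0,0,0,0.06,0,0,0,0,0,0.075,0,0,0,0,0,0.081,0,0,0,0,0,0.081,0,0,0],
)

```text
time: 17.38
eef_pos: [0.6003, 0.011, 0.0095]
tcp_rot: [0.707, 0.707, 0.0, 0.0]
contact_force: [0.2, 0.2, -0.5]
opening: 0.34
finger_force: 39.7
```

Emit:
carry_out(
  deltas=[0,0,0.001,0,0,0,0,0,0.002,0,0,0,0,0,0.002,0,0,0],
)

```text
time: 17.75
eef_pos: [0.6007, 0.011, 0.009]
tcp_rot: [0.707, 0.707, 0.0, 0.0]
contact_force: [-4.4, 0.7, 9.0]
opening: 0.332
finger_force: 40.8
```

Emit:
carry_out(
  deltas=[0,0,-0.001,0,0,0,0,0,-0.001,0,0,0,0,0,-0.001,0,0,0,0,0,-0.001,0,0,0],
  grip=58,
)

```text
time: 18.25
eef_pos: [0.5999, 0.0111, 0.0075]
tcp_rot: [0.707, 0.707, -0.0, -0.0]
contact_force: [-0.4, -0.1, -0.3]
opening: 0.583
finger_force: 0.0
```

Emit:
carry_out(
  deltas=[0,0,-0.02,0,0,0,0,0,-0.05,0,0,0,0,0,-0.085,0,0,0,0,0,-0.085,0,0,0],
)

```text
time: 18.75
eef_pos: [0.6033, 0.0106, 0.0982]
tcp_rot: [0.707, 0.707, 0.003, 0.004]
contact_force: [0.1, -0.1, -0.3]
opening: 0.581
finger_force: 0.0
```

```bash
python3 -c "
from h import *
wrist('w4',hmax=.035)"; python3 plan.py 599.6,10.9,92.5,90 452,122,90,90 452,122,2,90 452,122,90,90 464,379.7,90,97.6 464,379.7,6,97.6 464,379.7,90,97.6 563,183,90,115.3 563,183,2,115.3 563,183,90,115.3 472.4,315.3,90,97.6
```

```text
t 18.75 tcp [603.3  10.6  98.2] phi 90.0 F [ 0.1 -0.1 -0.3] open 0.58
px [ 40   5 105  86] [452.3 122.5] [52.3 50.2] 0.2 z [18.8 21.1] [70 72 72]
px [595 130  45  91] [839.2  36.1] [65.9 22.8] 76.9 z [20.8 26. ] [198  65  62]
px [242 148 289 118] [649.9  10.6] [ 93.8 209.2] 89.6 z [22.1 23.4] [ 57  99 170]
px [426 171  51  82] [701.6   8.9] [25.2 60.7] 0.1 z [28.2 30.2] [190 189 195]
px [299 181   6  51] [587.5  13.4] [ 2.5 36.2] 0.3 z [24.4 25.4] [159 160 167]
px [306 182   4  50] [592.   13.2] [36.4  2. ] 89.8 z [24.5 25.4] [168 167 171]
px [330 182   5  50] [611.2  13.1] [ 3.3 36.5] 0.2 z [24.4 25.3] [169 167 170]
px [336 182   4  50] [615.3  13.2] [ 2.1 36.4] 0.2 z [24.4 25.3] [161 160 166]
px [275 254  98  12] [604.6 -33.4] [ 5.5 81.3] 89.8 z [20.8 23.2] [ 56  99 171]
px [579 300  59  47] [850.3 -91.9] [41.2 19.6] 50.3 z [22.8 31.3] [117 120 118]
[0.022, -0.03, 0.0, 0.0, 0.0, -0.0, 0.044, -0.059, 0.001, 0.0, 0.0, -0.0, 0.067, -0.089, 0.002, 0.0, 0.0, -0.0, 0.089, -0.118, 0.002, 0.0, 0.0, -0.0, 0.111, -0.148, 0.002, 0.0, 0.0, -0.0]
  -> [451.6, 121.9, 90.5, 90.0] q6~ 15
[0.0, 0.0
[... 603 characters left out ...]
0.0, 0.0, -0.084, 0.0, 0.0, 0.0]
  -> [463.9, 379.4, 90.5, 97.6] q6~ 32
[-0.042, 0.014, 0.0, 0.0, 0.0, -0.062, -0.083, 0.029, 0.0, 0.0, 0.0, -0.123, -0.125, 0.043, 0.0, 0.0, 0.0, -0.185, -0.166, 0.058, 0.0, 0.0, 0.0, -0.247, -0.208, 0.072, 0.0, 0.0, 0.0, -0.309]
  -> [562.9, 182.8, 90.5, 115.3] q6~ -7
[0.0, 0.0, 0.044, 0.0, 0.0, 0.0, 0.0, 0.0, 0.088, 0.0, 0.0, 0.0]
  -> [562.9, 182.8, 2.5, 115.3] q6~ -7
[0.0, 0.0, -0.044, 0.0, 0.0, 0.0, 0.0, 0.0, -0.088, 0.0, 0.0, 0.0]
  -> [562.9, 182.8, 90.5, 115.3] q6~ -7
[0.04, -0.006, 0.0, 0.0, 0.0, 0.077, 0.079, -0.013, 0.0, 0.0, 0.0, 0.155, 0.119, -0.019, 0.0, 0.0, 0.0, 0.232, 0.158, -0.025, 0.0, 0.0, 0.0, 0.309]
  -> [472.7, 314.9, 90.5, 97.6] q6~ 26
```

Both sinks are flat in the long tray, and the large fan is confirmed at (452,122).

Emit:
carry_out(
  deltas=[0.022,-0.03,0,0,0,0,0.044,-0.059,0.001,0,0,0,0.067,-0.089,0.002,0,0,0,0.089,-0.118,0.002,0,0,0,0.111,-0.148,0.002,0,0,0],
  grip=85,
)

```text
time: 19.42
eef_pos: [0.4501, 0.1226, 0.0897]
tcp_rot: [0.707, 0.707, -0.001, -0.001]
contact_force: [0.2, 0.5, 0.1]
opening: 0.851
finger_force: 0.0
```

Emit:
carry_out(
  deltas=[0,0,0,0,0,0,0,0,0.03,0,0,0,0,0,0.065,0,0,0,0,0,0.088,0,0,0,0,0,0.088,0,0,0],
)

```text
time: 20.05
eef_pos: [0.4504, 0.1215, 0.0006]
tcp_rot: [0.707, 0.707, -0.002, -0.002]
contact_force: [0.3, -0.1, 0.6]
opening: 0.848
finger_force: 0.0
```

Emit:
carry_out(
  deltas=[0,0,0,0,0,0,0,0,0,0,0,0,0,0,0,0,0,0,0,0,0,0,0,0,0,0,0,0,0,0],
  grip=40,
)

```text
time: 20.68
eef_pos: [0.4533, 0.1221, 0.004]
tcp_rot: [0.707, 0.707, 0.001, 0.001]
contact_force: [-0.8, 0.3, 6.1]
opening: 0.575
finger_force: 43.9
```

Emit:
carry_out(
  deltas=[0,0,-0.02,0,0,0,0,0,-0.055,0,0,0,0,0,-0.088,0,0,0,0,0,-0.088,0,0,0],
)

```text
time: 21.18
eef_pos: [0.4539, 0.1223, 0.0934]
tcp_rot: [0.707, 0.707, 0.002, 0.002]
contact_force: [0.2, 0.0, -1.0]
opening: 0.576
finger_force: 43.2
```

Emit:
carry_out(
  deltas=[0.03,0.002,0,0,0,-0.022,0.07,0.004,0,0,0,-0.044,0.115,0.006,0,0,0,-0.066,0.165,0.008,0,0,0,-0.088,0.215,0.01,0,0,0,-0.111],
)

```text
time: 21.8
eef_pos: [0.4608, 0.338, 0.0888]
tcp_rot: [0.667, 0.745, -0.001, -0.001]
contact_force: [0.4, 1.1, -0.5]
opening: 0.571
finger_force: 43.2
```

Emit:
carry_out(
  deltas=[0.03,0.005,0,0,0,-0.015,0.042,0.007,0,0,0,-0.022,0.042,0.007,0,0,0,-0.022],
)

```text
time: 22.18
eef_pos: [0.4636, 0.3792, 0.0895]
tcp_rot: [0.658, 0.753, -0.001, -0.0]
contact_force: [-0.1, 0.5, -0.1]
opening: 0.573
finger_force: 43.2
```

Emit:
carry_out(
  deltas=[0,0,0.03,0,0,0,0,0,0.06,0,0,0,0,0,0.077,0,0,0,0,0,0.083,0,0,0,0,0,0.083,0,0,0],
)

```text
time: 22.8
eef_pos: [0.465, 0.3792, 0.0088]
tcp_rot: [0.659, 0.752, 0.0, 0.0]
contact_force: [-0.8, -0.2, -0.6]
opening: 0.568
finger_force: 43.1
```

Emit:
carry_out(
  deltas=[0,0,0.001,0,0,0,0,0,0.002,0,0,0,0,0,0.002,0,0,0],
)

```text
time: 23.18
eef_pos: [0.4653, 0.3796, 0.0081]
tcp_rot: [0.659, 0.753, 0.0, 0.0]
contact_force: [-2.6, -3.3, 9.2]
opening: 0.574
finger_force: 44.2
```

Resting on the floor. Release it and lift.

Emit:
carry_out(
  deltas=[0,0,-0.001,0,0,0,0,0,-0.001,0,0,0,0,0,-0.001,0,0,0,0,0,-0.001,0,0,0],
  grip=75,
)

```text
time: 23.68
eef_pos: [0.4642, 0.3795, 0.0066]
tcp_rot: [0.659, 0.753, -0.0, -0.0]
contact_force: [-1.1, 0.7, -0.0]
opening: 0.751
finger_force: 0.0
```

Emit:
carry_out(
  deltas=[0,0,-0.02,0,0,0,0,0,-0.05,0,0,0,0,0,-0.084,0,0,0,0,0,-0.084,0,0,0],
)

```text
time: 24.18
eef_pos: [0.467, 0.3812, 0.0959]
tcp_rot: [0.658, 0.753, 0.004, 0.002]
contact_force: [-0.1, 0.1, 0.6]
opening: 0.746
finger_force: 0.0
```

```bash
python3 -c "
from h import *
wrist('w5',hmax=.035)"
```

```text
t 24.18 tcp [467.  381.2  95.9] phi 97.6 F [-0.1  0.1  0.6] open 0.75
px [216 157 207 108] [465.2 378.4] [148.4  86.9] 7.5 z [22.2 23.4] [ 45  80 142]
px [286 178  69  68] [465.7 380. ] [50.  50.9] 7.6 z [23.  25.1] [68 71 76]
px [539 301 101  63] [710.1 304. ] [69.6 15.9] 42.6 z [26.4 34.1] [138  45  40]
px [247 317 154  14] [482.1 277. ] [131.9   6.7] 7.7 z [19.7 23. ] [ 42  80 146]
px [176 361  32  39] [369.4 196.4] [23.6 51.3] 7.0 z [18.2 20.7] [202 140 162]
px [463 368  22  32] [627.7 232.1] [ 9.7 15.7] 42.3 z [27.2 33.8] [137  49  44]
```

Emit:
carry_out(
  deltas=[-0.042,0.014,0,0,0,-0.062,-0.083,0.029,0,0,0,-0.123,-0.125,0.043,0,0,0,-0.185,-0.166,0.058,0,0,0,-0.247,-0.208,0.072,0,0,0,-0.309],
)

```text
time: 24.85
eef_pos: [0.5628, 0.1815, 0.0894]
tcp_rot: [0.534, 0.845, -0.001, -0.001]
contact_force: [0.7, -0.2, -0.3]
opening: 0.748
finger_force: 0.0
```

```bash
python3 -c "
from h import *
wrist('w6',hmax=.035)"
```

```text
t 24.85 tcp [562.8 181.5  89.4] phi 115.4 F [ 0.7 -0.2 -0.3] open 0.75
px [167   0 236  74] [480.6 296.2] [139.4  43.4] 7.7 z [22.4 23.6] [ 79 131 209]
px [ 43  38 101  84] [386.9 199.5] [52.3 50.2] 24.0 z [18.8 21. ] [168 113 128]
px [424 131 216 151] [699.6 251.1] [144.7  78. ] 40.4 z [31.8 34.5] [173  74  67]
px [297 184  56  55] [563.3 182.8] [40.  41.1] 24.9 z [19.4 21.3] [72 76 75]
px [246 324  86  35] [589.4  56.2] [80.7  6.1] 0.5 z [17.7 22.7] [ 43  79 144]
px [594 355  46  38] [874.6 155.8] [47.8  8.7] 74.0 z [15.4 17.1] [179 184 182]
```

Emit:
carry_out(
  deltas=[0,0,0,0,0,0,0,0,0.03,0,0,0,0,0,0.065,0,0,0,0,0,0.088,0,0,0,0,0,0.088,0,0,0],
)

```text
time: 25.52
eef_pos: [0.56, 0.1837, -0.0002]
tcp_rot: [0.534, 0.845, -0.002, -0.003]
contact_force: [0.6, -0.6, -0.9]
opening: 0.751
finger_force: 0.0
```

Emit:
carry_out(
  deltas=[0,0,0,0,0,0,0,0,0,0,0,0,0,0,0,0,0,0,0,0,0,0,0,0,0,0,0,0,0,0],
  grip=28,
)

```text
time: 26.15
eef_pos: [0.5643, 0.1833, 0.0043]
tcp_rot: [0.535, 0.845, 0.001, 0.001]
contact_force: [-0.9, 0.5, 5.2]
opening: 0.457
finger_force: 41.3
```

Emit:
carry_out(
  deltas=[0,0,-0.02,0,0,0,0,0,-0.055,0,0,0,0,0,-0.088,0,0,0,0,0,-0.088,0,0,0],
)

```text
time: 26.65
eef_pos: [0.5658, 0.1832, 0.0951]
tcp_rot: [0.535, 0.845, 0.002, 0.003]
contact_force: [0.0, 0.5, -0.9]
opening: 0.457
finger_force: 40.7
```

Emit:
carry_out(
  deltas=[0.03,-0.005,0,0,0,0.06,0.065,-0.01,0,0,0,0.125,0.1,-0.016,0,0,0,0.195,0.13,-0.021,0,0,0,0.25,0.158,-0.025,0,0,0,0.309],
)

```text
time: 27.28
eef_pos: [0.4714, 0.3154, 0.0895]
tcp_rot: [0.659, 0.752, -0.001, -0.0]
contact_force: [0.5, -0.6, -1.1]
opening: 0.459
finger_force: 40.7
```

Emit:
carry_out(
  deltas=[0,0,0,0,0,0,0,0,0.04,0,0,0,0,0,0.07,0,0,0,0,0,0.083,0,0,0,0,0,0.083,0,0,0],
)

```text
time: 27.9
eef_pos: [0.4737, 0.3145, 0.0081]
tcp_rot: [0.659, 0.752, -0.0, 0.0]
contact_force: [0.2, -0.4, 0.3]
opening: 0.456
finger_force: 41.8
```

Emit:
carry_out(
  deltas=[0,0,0.001,0,0,0,0,0,0.002,0,0,0,0,0,0.002,0,0,0],
)

```text
time: 28.28
eef_pos: [0.474, 0.3147, 0.0075]
tcp_rot: [0.658, 0.753, -0.0, 0.0]
contact_force: [-1.7, -2.3, 8.1]
opening: 0.455
finger_force: 42.8
```

Emit:
carry_out(
  deltas=[0,0,-0.001,0,0,0,0,0,-0.001,0,0,0,0,0,-0.001,0,0,0,0,0,-0.001,0,0,0],
  grip=66,
)

```text
time: 28.78
eef_pos: [0.473, 0.315, 0.0066]
tcp_rot: [0.659, 0.753, -0.0, -0.0]
contact_force: [-0.7, 0.0, -0.0]
opening: 0.66
finger_force: 0.0
```

Emit:
carry_out(
  deltas=[0,0,-0.02,0,0,0,0,0,-0.06,0,0,0,0,0,-0.11,0,0,0,0,0,-0.15,0,0,0,0,0,-0.15,0,0,0],
)

```text
time: 29.4
eef_pos: [0.476, 0.3164, 0.1632]
tcp_rot: [0.658, 0.753, 0.005, 0.002]
contact_force: [0.0, -0.2, 0.9]
opening: 0.663
finger_force: 0.0
```

```bash
python3 -c "
from h import *
wrist('w7',hmax=.035)
from plant import ctrl
p,d=ctrl.read_camera('top');cv2.imwrite('pics/top1.png',cv2.resize(p[110:300,120:520,::-1],(800,380)))"
```

```text
t 29.4 tcp [476.  316.4 163.2] phi 97.6 F [ 0.  -0.2  0.9] open 0.66
px [233  70 172 160] [469.4 347.7] [148.5 148.4] 7.5 z [22.2 23.5] [ 57  98 166]
px [291  91  57  58] [465.8 379.9] [50.1 49.6] 7.7 z [23.4 25.3] [74 76 79]
px [299 168  42  44] [474.5 314.4] [40.1 40.8] 7.5 z [23.5 25.3] [71 74 78]
px [443 207 168 101] [700.3 253.7] [149.1  77.8] 39.6 z [29.1 34.4] [144  52  47]
px [194 253  49  44] [384.2 206.3] [51.4 36.6] 24.0 z [18.4 20.8] [212 153 174]
px [589 340  51  60] [863.5 137. ] [82.4 24.5] 82.4 z [15.9 21.6] [161 138 136]
```

View pics/w7.png

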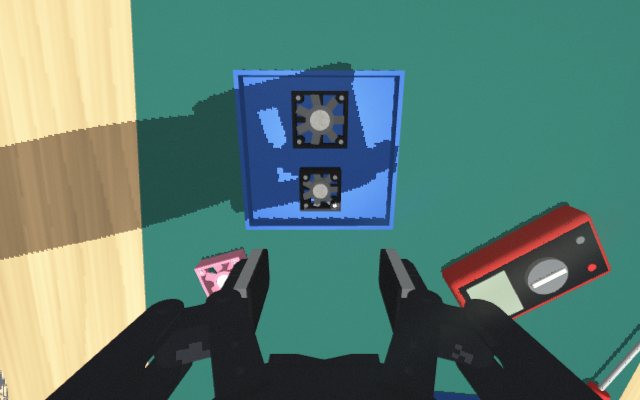

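View pics/top1.png

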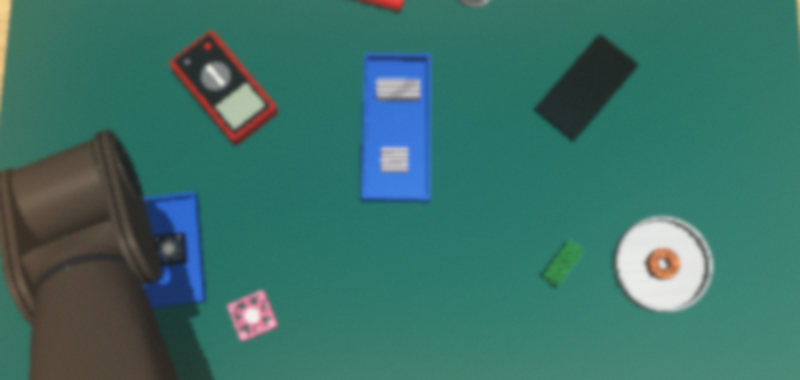

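The wrist view shows both fans flat in the square tray at (320,120) and (320,189). The top crop shows the sinks at (398,89) and (394,159) in the long tray and the coil at (664,264) in the dish. The phone, the multimeter and both look-alikes are where they were.

```bash
python3 -c "
from plant import ctrl
print(ctrl.sign_off())"
```

```text
the job is handed in; nothing more can be done
None
```

All five parts are sorted, each lying flat in its own tray or dish, and the job was handed in after about 29 s of robot time, with no verdict shown back; the phone, the multimeter and both look-alikes were left alone.

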